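# Pack the sample carrier and shut its lid

## Robot

A 7-joint arm with a two-finger parallel gripper is mounted at the origin on the work surface. World frame = base frame: x ahead of the robot, y to its left, z up, the work surface at z = 0. Lengths are in m, angles in rad, forces in N, time in s.
With the tool pointing down it reaches from about 0.4 to 0.85 m from the base axis. Payload 4.5 kg.
Tool frame: the origin (TCP) lies on the centre line of the jaws, within the pads' length; the fingertips stand 8 mm ahead of it and the grasp point (between the pads) lies 11 mm behind it; z points along the fingers, x is the direction in which the jaws open and shut, and the axes are right-handed (so a half turn about z gives the same grasp; the last joint's range is limited). The gripper opens to 88 mm and grips with 3 to 60 N. Pads are 18 mm wide; open, the fingers measure 123 mm over their backs; the gripper's body (75 mm by 187 mm) begins 45 mm behind the grasp point.
Start: joints at [1.289, 0.689, -0.195, 1.565, 0.157, 0.902, -0.215], TCP at [0.194, -0.594, 0.247] pointing down, gripper open.
Joint ranges: [-3.01, 3.01], [-0.46, 2.08], [-1.47, 1.51], [0.13, 2.56], [-1, 4.14], [0.04, 2.09], [-2.66, 2.66]. Speed limits (rad/s): [2.57, 2.57, 3.14, 3.14, 3.14, 3.14, 3.14].

## Interface

Orientations are given as a unit quaternion [x, y, z, w].
In Python, from plant import r gives the robot as it stands.
- The arm moves only by the shell command python3 -m pendant 'ROWS' [FORCE]. ROWS is JSON, a list of rows, each a list of 3 entries, a list of its own where there are three numbers: the turn, a rotation vector about the tool's x, y, z in rad, then the shift along the tool's x, y, z in m, then the opening, from 0 (shut) to 1 (fully open). In form: [[[wx, wy, wz], [tx, ty, tz], claw], ...]. A call has 1 to 10 rows; each row is the pose to reach, as a shift and turn from the pose commanded when the call began, along the tool's axes at that moment; what a row does not reach only later rows make up. A row lasts 1/10 s, in which the tool goes at most 50 mm and 8.59 degrees, less where a joint would pass 70% of its speed; a pose out of reach is approached as far as the arm can. A call with a gripper value outside its range is refused whole. The fingers move at their own pace and stop on an object; FORCE is the grip in N (left out, the last holds). Time passes only in rows, so rows that repeat a pose let the fingers close. It gives the time, the measured TCP pose, the force and the opening at its end, in the units of the state.
- r.get_state(): the state, without advancing time (a new reading comes with each control period).
- r.snapshot(name): name is "side" or "top"; returns a dict with "image" (420x560x3 uint8, red, green, blue), "mtx" (3x3 intrinsics, pixels), "R" (3x3) and "t" (3): a world point X has camera coordinates R X + t. Camera axes: x right, y down, z forward; pixel columns grow to the right and rows downward; lengths in m; the calibration is good to about 2 mm. A picture is of the moment at which its call begins. There is no depth.
- r.finish_job(): hands the job in, once; it reports no verdict.
The state is a dict: "clock": time; "q": joint angles; "qd": joint speeds; "joint_torque": joint torques, N m; "tool_pos": TCP position; "eef_rot": TCP orientation; "contact_force": force on the tool from outside, world axes, zero at the start; "moment": the same for the moment, N m; "opening": opening from 0.0 (shut) to 1.0 (fully open).
Only numpy, scipy, OpenCV 4.12 (cv2) and the standard library are available. Lean on these libraries where they do the work, as an engineer would, in place of code of your own. Each camera call takes 0.05 s, during which the arm holds its last target. There are 200 camera calls.

## Task

Pack the short amber jar and the flat wooden slide case from the bench into the grey carrier, where one jar already stands, so that nothing sticks up above the rim: the jar in the deep half beside the other one, both upright, the case lying flat on the raised half. Set both down rather than dropping them, then ease the lid down until it is fully shut, without slamming it. Leave the other bottles and the beaker standing where they are.

Things in the scene. Friction and masses are not known exactly. Their poses are not given: they have to be found in the camera images.
- carrier: grey open-topped box fixed to the bench, 180 (x) x 245 (y) x 110 mm high, walls 5 mm; origin at the centre of its underside, z up. Undivided inside with a stepped floor: half y < 0 is the deep well (floor 6 mm above the bench, y -117 to 0), half y > 0 the raised shelf (floor 60 mm above the bench, y 0 to 117). Lid hinged along the +x rim. One jar stands in the well near the +x wall
- well_floor (a point): middle of the free part of the deep well's floor (carrier x -38, y -60, z 6 mm); axes as the carrier
- shelf_floor (a point): middle of the raised shelf (carrier x 0, y +60, z 60 mm); axes as the carrier
- lid (a joint): lid angle in rad: 0 fully shut on the rim, about 1.57 upright, grows as it opens (stop at 2.1), starts leaning back open. Lid: 180 x 245 x 8 mm grey frame with a clear pane, 0.2 kg, on a stiff hinge: it stays wherever it is left and must be moved all the way down (about 2 N at its free edge)
- lid_hinge (a point): middle of the hinge line, on the +x rim at carrier x +90, y 0, z 110 mm; its axes turn with the lid: y along the hinge, -x from the hinge to the free edge, z out of the lid's outer face (up when shut). The lid's underside is at z 0, its outer face at z 8 mm
- lid_tab (a point): middle of the aluminium finger tab at the middle of the lid's free edge, 189 mm from the hinge; the tab is 70 mm along the edge, stands out 19 mm, 8 mm thick; axes as lid_hinge
- jar_center (a point): the jar to pack, standing loose on the bench: amber glass jar with a black screw cap and a blank paper label, 58 mm diameter, 88 mm tall (the cap, its top 23 mm, is as wide as the body), about 0.25 kg; this point is its centre, 44 mm above its underside; z up along the jar
- packed_jar_center (a point): the jar already in the carrier, loose, same kind: amber glass jar with a black screw cap and a blank paper label, 58 mm diameter, 88 mm tall (the cap, its top 23 mm, is as wide as the body), about 0.25 kg; this point is its centre, 44 mm above its underside; z up along the jar
- case_center (a point): flat closed wooden slide case, loose on the bench, 100 (x) x 60 (y) x 35 mm high, about 0.15 kg; this point is its centre, 17.5 mm above its underside; z up
- tall_bottle: bystander: tall amber bottle, 76 mm diameter, 162 mm tall; origin at the centre of its underside
- beaker: bystander: glass beaker, 64 mm diameter, 75 mm tall; origin at the centre of its underside
- wash_bottle: bystander: white wash bottle with a bent spout, 66 mm diameter, 190 mm tall; origin at the centre of its underside
Not all that is in view belongs to the job. What is shaped like the part that bears packed_jar_center but green or yellow is not meant. Leave any green look-alike of the part that bears case_center alone.

How it is judged:
On the way, in this order (a step that is already met when the one before it is completed fails the run):
1. jar and slide case are packed, released and at rest inside the carrier, below the rim, with the lid still open (x of jar_center in the frame of carrier between -0.085 and 0.085 m and y of jar_center in the frame of carrier between -0.12 and 0 m and z of jar_center in the frame of carrier between 0.03 and 0.062 m and angle between each of jar_center, packed_jar_center's own z axis and vertical below 0.15 rad and x of case_center in the frame of carrier between -0.085 and 0.085 m and y of case_center in the frame of carrier between 0 and 0.12 m and z of case_center in the frame of carrier between 0.03 and 0.087 m and angle between case_center's own z axis and vertical below 0.12 rad and x of packed_jar_center in the frame of carrier between -0.085 and 0.085 m and y of packed_jar_center in the frame of carrier between -0.12 and 0 m and z of packed_jar_center in the frame of carrier between 0.03 and 0.062 m and linear speed of each of jar, case below 0.03 m/s and contact force between the fingers and jar below 0.3 N and contact force between the fingers and case below 0.3 N and value of joint lid above 1 rad), for 0.2 s.
2. the lid is down on the rim (value of joint lid below 0.04 rad), for 0.2 s.
At the end, for the whole second after the job is handed in: Both jars stand upright (within 0.15 rad) on the floor of the deep half and the slide case lies flat (within 0.12 rad) on the raised half, their centres inside the carrier and no more than 12 mm (jars) or 9 mm (case) above resting height; all released and at rest; lid angle under 0.04 rad (x of jar_center in the frame of carrier between -0.085 and 0.085 m and y of jar_center in the frame of carrier between -0.12 and 0 m and z of jar_center in the frame of carrier between 0.03 and 0.062 m and angle between each of jar_center, packed_jar_center's own z axis and vertical below 0.15 rad and x of case_center in the frame of carrier between -0.085 and 0.085 m and y of case_center in the frame of carrier between 0 and 0.12 m and z of case_center in the frame of carrier between 0.03 and 0.087 m and angle between case_center's own z axis and vertical below 0.12 rad and x of packed_jar_center in the frame of carrier between -0.085 and 0.085 m and y of packed_jar_center in the frame of carrier between -0.12 and 0 m and z of packed_jar_center in the frame of carrier between 0.03 and 0.062 m and linear speed of each of jar, case, packed_jar below 0.03 m/s and contact force between the fingers and jar below 0.3 N and contact force between the fingers and case below 0.3 N and value of joint lid below 0.04 rad); the robot touches nothing.
It fails at once if the lid is slammed (closing faster than 2.5 rad/s) (velocity of joint lid below -2.5 rad/s).
It fails at once if the jar is dropped (falls freely faster than 0.7 m/s, about 25 mm) (linear speed of jar above 0.7 m/s and contact force between the fingers and jar below 0.1 N).
It fails at once if the case is dropped (falls freely faster than 0.7 m/s, about 25 mm) (linear speed of case above 0.7 m/s and contact force between the fingers and case below 0.1 N).
It fails at once if the tall bottle, the beaker or the wash bottle is tipped or pushed away (over 0.4 rad or 50 mm) (angle between any of tall_bottle, beaker, wash_bottle's own z axis and vertical above 0.4 rad or distance of any of tall_bottle, beaker, wash_bottle from where it was at the start of the episode above 0.05 m).
It also fails if it takes over 72 s, if anything falls off the work surface, if the arm or the gripper's body presses on something with over 40 N, if the wrist force passes 120 N, or if a joint passes its speed limit or range.

## Working session

There is one attempt and no reset: what is moved stays moved. The work goes in short steps, Python scripts to look and compute and a shell command to move; the robot and the scene stay as the last step left them, time stands still between calls to the robot, and variables do not carry over. Pictures are saved under pics/ and viewed, about 8 in all and at most 12, crops included, and the job is handed in when it is done.

```bash
ls; mkdir -p pics; python3 - <<'E'
from plant import r
import cv2,pickle
for n in("side","top"):
    s=r.snapshot(n); pickle.dump(s,open(n+".pkl","wb"))
    cv2.imwrite(f"pics/{n}0.png",cv2.resize(s["image"][:,:,::-1],(800,600),interpolation=cv2.INTER_CUBIC))
    print(n,s["mtx"],s["R"],s["t"])
print(r.get_state())
E
```

```text
pics
side [[546.47387198   0.         281.47261165]
 [  0.         546.47387198 206.85138558]
 [  0.           0.           1.        ]] [[-0.95400433 -0.2989922  -0.02189541]
 [-0.18628002  0.64842409 -0.73813681]
 [ 0.23489466 -0.70010703 -0.67429566]] [0.51780688 0.20991745 1.27592893]
top [[540.36403692   0.         272.04945653]
 [  0.         540.36403692 213.46365467]
 [  0.           0.           1.        ]] [[ 0.01087304 -0.99975763 -0.01914314]
 [-0.99401159 -0.00872486 -0.10892579]
 [ 0.10873237  0.02021286 -0.99386554]] [-0.03899759  0.55269741  1.47888231]
{'clock': 0.1, 'q': array([ 1.28875112,  0.68990781, -0.19451165,  1.56620791,  0.15727806,
        0.90254302, -0.21509545]), 'qd': array([ 0.00017752,  0.00136849,  0.000597  , -0.00224603, -0.00140495,
       -0.00053993,  0.00103991]), 'joint_torque': array([-2.48964418e-03, -5.28503323e+01, -1.27157271e+00, -1.53835666e+01,
       -5.26488782e-02,  2.01349707e-03,  4.40550423e-05]), 'tool_pos': array([ 0.19392317, -0.59357019,  0.24599378]), 'eef_rot': array([ 8.09528580e-01, -5.87079870e-01, -7.11345497e-04, -4.44953416e-04]), 'contact_force': array([0.29663045, 0.6332718 , 0.25196169]), 'moment': array([-0.02631501, -0.05151658,  0.01129895]), 'opening': 0.9980949796119025}
```

View pics/side0.png

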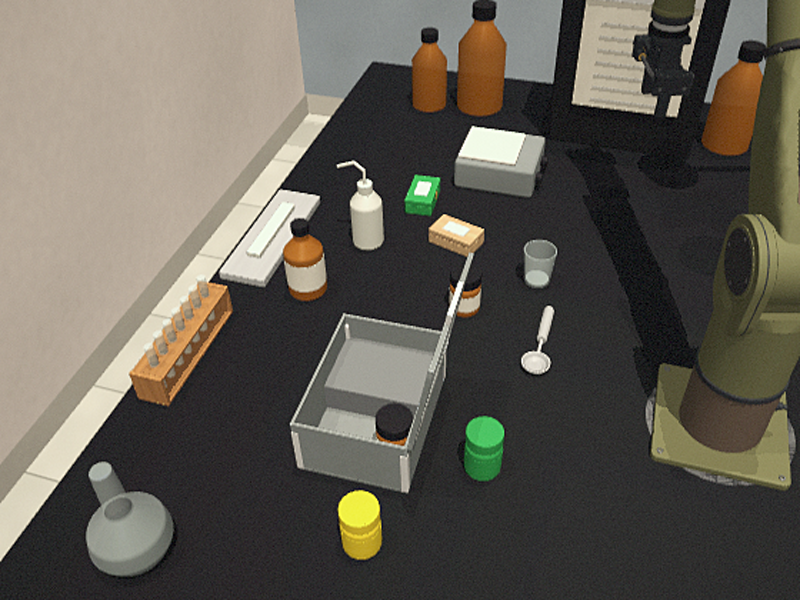

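View pics/top0.png

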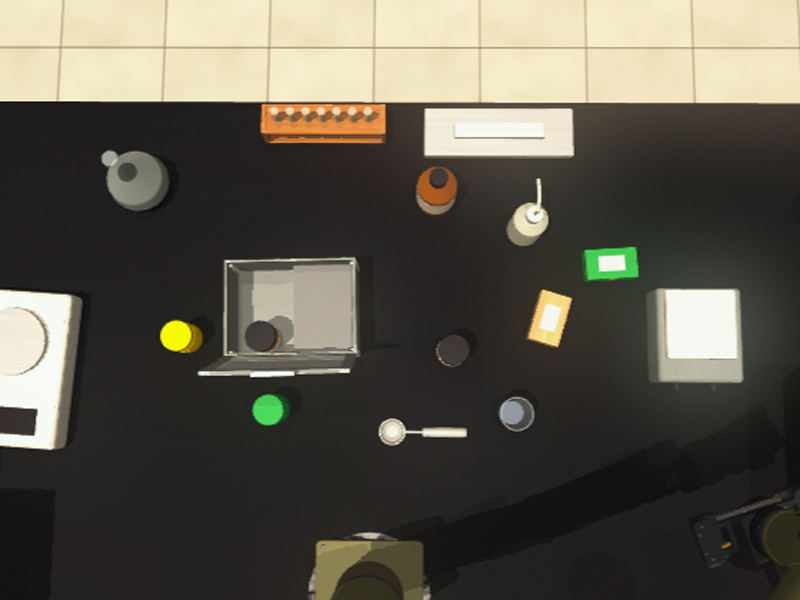

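```bash
python3 - <<'E'
import cv2,pickle
s=pickle.load(open("top.pkl","rb"))["image"][:,:,::-1][170:305,143:409]
cv2.imwrite("pics/top0c.png",cv2.resize(cv2.convertScaleAbs(s,alpha=1.4,beta=25),None,fx=3,fy=3,interpolation=cv2.INTER_CUBIC))
s=pickle.load(open("side.pkl","rb"))["image"][:,:,::-1][145:345,200:390]
cv2.imwrite("pics/side0c.png",cv2.resize(cv2.convertScaleAbs(s,alpha=1.4,beta=25),None,fx=3,fy=3,interpolation=cv2.INTER_CUBIC))
E
```

```text
(no output)
```

View pics/top0c.png

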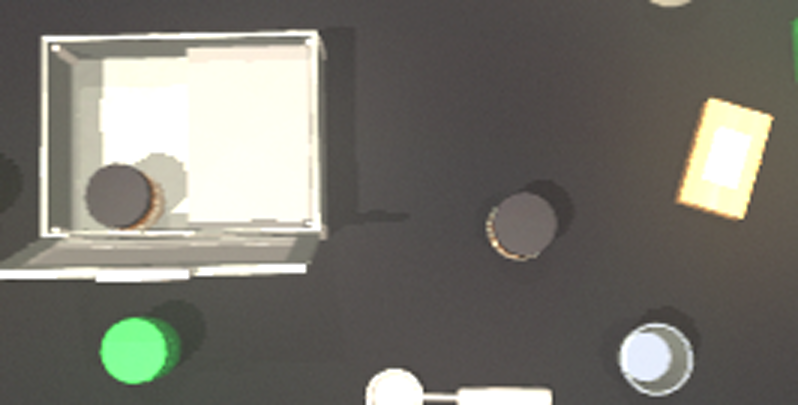

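View pics/side0c.png

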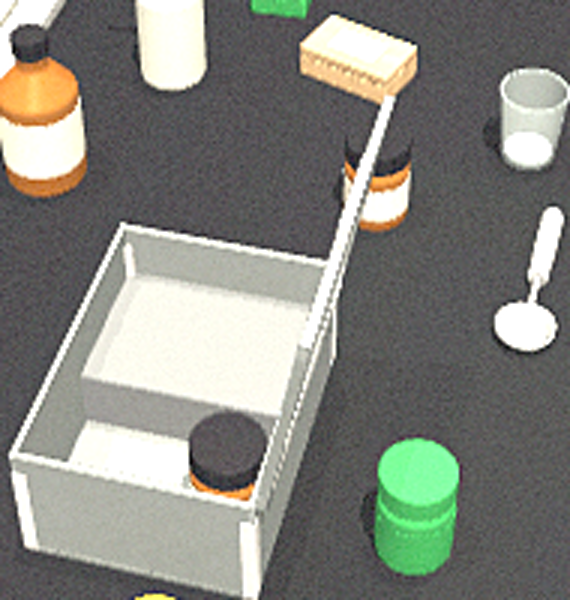

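```bash
cat > h.py <<'E'
import numpy as np,cv2,pickle
C={n:pickle.load(open(n+".pkl","rb")) for n in("top","side")}
O={"top":(143,170),"side":(200,145)}
def ray(n,u,v):
    c=C[n];d=c["R"].T@np.linalg.solve(c["mtx"],[u,v,1.]);return -c["R"].T@c["t"],d
def at(n,uv,z):   # crop pixel -> world at height z
    o,d=ray(n,O[n][0]+(uv[0]+.5)/3-.5,O[n][1]+(uv[1]+.5)/3-.5);return (o+d*(z-o[2])/d[2])
def proj(n,X):
    c=C[n];p=c["mtx"]@(c["R"]@np.asarray(X,float)+c["t"]);p=p[:2]/p[2]
    return (p-O[n]+.5)*3-.5
E
python3 - <<'E'
from h import *
np.set_printoptions(precision=4,suppress=True)
co=np.array([at("top",p,.11) for p in[(40,37),(321,31),(325,236),(41,236)]])
print("rim",co[:,:2],co.mean(0),np.linalg.norm(np.diff(co,axis=0),axis=1))
print("side rim",[at("side",p,.11)[:2] for p in[(122,226),(15,457),(255,517)]])
print("packed",at("top",(119,197),.088),at("side",(228,438),.088))
print("jar",at("top",(525,225),.088))
ca=np.array([at("top",p,.035) for p in[(710,97),(774,115),(743,220),(677,202)]])
print("case",ca,ca.mean(0),np.linalg.norm(np.diff(ca,axis=0),axis=1)); d=ca[0]-ca[3];print(np.arctan2(d[1],d[0]))
sc=np.array([at("side",p,.035) for p in[(337,17),(417,50),(300,53),(387,77)]]);print("side case",sc,)
print("beaker",at("top",(656,359),.075))
from scipy.spatial.transform import Rotation as R
from plant import r
s=r.get_state();print(R.from_quat(s["eef_rot"]).as_matrix())
E
```

```text
rim [[0.6261 0.2757]
 [0.6334 0.0254]
 [0.4517 0.0191]
 [0.4492 0.2688]] [0.5401 0.1472 0.11  ] [0.2504 0.1818 0.2497]
side rim [array([0.6347, 0.0331]), array([0.6244, 0.2749]), array([0.4469, 0.276 ])]
packed [0.4856 0.2051 0.088 ] [0.4915 0.1996 0.088 ]
jar [ 0.4642 -0.1571  0.088 ]
case [[ 0.5871 -0.3314  0.035 ]
 [ 0.5709 -0.3902  0.035 ]
 [ 0.4735 -0.3604  0.035 ]
 [ 0.4895 -0.3001  0.035 ]] [ 0.5302 -0.3455  0.035 ] [0.061  0.1018 0.0623]
-0.3100205417253896
side case [[ 0.5658 -0.3853  0.035 ]
 [ 0.4761 -0.3542  0.035 ]
 [ 0.5854 -0.3183  0.035 ]
 [ 0.4943 -0.3049  0.035 ]]
beaker [ 0.3473 -0.2741  0.075 ]
[[ 0.3107 -0.9505 -0.0006]
 [-0.9505 -0.3107  0.0016]
 [-0.0017  0.0001 -1.    ]]
```

```bash
cat >> h.py <<'E'
from scipy.spatial.transform import Rotation as Rot
def go(p,x):   # world target, tool-x direction -> turn, shift in present tool axes
    from plant import r
    s=r.get_state();R0=Rot.from_quat(s["eef_rot"]);x=np.r_[x,0]/np.linalg.norm(x);z=np.array([0,0,-1.])
    T=Rot.from_matrix(np.c_[x,np.cross(z,x),z])
    print("turn",(R0.inv()*T).as_rotvec().round(3),"shift",R0.inv().apply(np.array(p)-s["tool_pos"]).round(4),"clock",s["clock"])
E
python3 - <<'E'
from h import *
go((.530,-.343,.20),(-.31,-.95))
E
```

```text
turn [0.001 0.002 0.631] shift [-0.1337 -0.3973  0.0462] clock 0.1
```

```bash
python3 -m pendant '[[[0,0,0.63],[-0.134,-0.397,0.046],1],[[0,0,0.63],[-0.134,-0.397,0.046],1],[[0,0,0.63],[-0.134,-0.397,0.046],1],[[0,0,0.63],[-0.134,-0.397,0.046],1],[[0,0,0.63],[-0.134,-0.397,0.046],1],[[0,0,0.63],[-0.134,-0.397,0.046],1],[[0,0,0.63],[-0.134,-0.397,0.046],1],[[0,0,0.63],[-0.134,-0.397,0.046],1],[[0,0,0.63],[-0.134,-0.397,0.046],1],[[0,0,0.63],[-0.134,-0.397,0.046],1]]' 30
python3 - <<'E'
from h import *
go((.530,-.343,.014),(-.31,-.95))
from plant import r; print(r.get_state()["q"])
E
```

```text
clock: 1.1
tool_pos: [0.5335, -0.3385, 0.1996]
eef_rot: [-0.591, 0.807, 0.001, 0.001]
contact_force: [-0.3, 0.3, -0.8]
opening: 1.002
turn [-0.     0.004  0.009] shift [0.0061 0.002  0.1856] clock 1.1
[ 0.47146416  0.75136702  0.04156051  1.59710732 -0.04475515  0.79470534
 -1.34387517]
```

```bash
python3 -m pendant '[[[0,0,0],[0,0,0.05],1],[[0,0,0],[0,0,0.1],1],[[0,0,0],[0,0,0.13],1],[[0,0,0],[0,0,0.13],1],[[0,0,0],[0,0,0.13],1]]'
python3 - <<'E'
from h import *
from plant import r
go((.530,-.343,.014),(-.31,-.95))
cs=[]
for n in("side","top"):
    s=r.snapshot(n); cs.append(s["image"][:,:,::-1])
a=cv2.resize(cs[0][100:240,230:420],None,fx=2.1,fy=2.1,interpolation=3); b=cv2.resize(cs[1][150:290,300:490],None,fx=2.1,fy=2.1,interpolation=3)
cv2.imwrite("pics/hover1.png",np.hstack([a,b]))
E
```

```text
clock: 1.6
tool_pos: [0.529, -0.3448, 0.0712]
eef_rot: [-0.587, 0.81, -0.0, -0.001]
contact_force: [-0.1, -0.3, 0.1]
opening: 0.998
turn [ 0.    -0.001 -0.   ] shift [-0.0021 -0.0004  0.0572] clock 1.6
```

View pics/hover1.png

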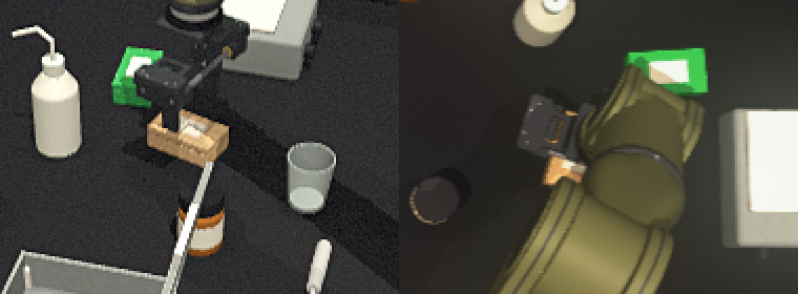

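The gripper straddles the case at about (190,135) in the left crop; I'll descend and grip.

```bash
python3 -m pendant '[[[0,0,0],[-0.002,0,0.02],1],[[0,0,0],[-0.002,0,0.04],1],[[0,0,0],[-0.002,0,0.056],1],[[0,0,0],[-0.002,0,0.056],1]]' && python3 -m pendant '[[[0,0,0],[0,0,0],0],[[0,0,0],[0,0,0],0],[[0,0,0],[0,0,0],0],[[0,0,0],[0,0,0],0],[[0,0,0],[0,0,0],0],[[0,0,0],[0,0,0],0]]' 25
python3 -m pendant '[[[0,0,0],[0,0,-0.01],0],[[0,0,0],[0,0,-0.03],0],[[0,0,0],[0,0,-0.07],0],[[0,0,0],[0,0,-0.12],0],[[0,0,0],[0,0,-0.17],0],[[0,0,0],[0,0,-0.22],0],[[0,0,0],[0,0,-0.27],0],[[0,0,0],[0,0,-0.31],0],[[0,0,0],[0,0,-0.31],0],[[0,0,0],[0,0,-0.31],0]]'
python3 - <<'E'
from h import *
go((.5415,-.10,.33),(.025,-1))
E
```

```text
clock: 2.1
tool_pos: [0.5299, -0.3414, 0.0141]
eef_rot: [-0.588, 0.809, 0.001, -0.0]
contact_force: [-1.6, 0.1, 0.2]
opening: 1.0
clock: 2.7
tool_pos: [0.5309, -0.3423, 0.0156]
eef_rot: [-0.588, 0.809, -0.001, 0.0]
contact_force: [-1.8, -0.4, 6.3]
opening: 0.68
clock: 3.7
tool_pos: [0.5304, -0.3411, 0.3254]
eef_rot: [-0.588, 0.809, -0.0, 0.0]
contact_force: [-0.7, 0.2, -1.6]
opening: 0.679
turn [-0.001  0.    -0.339] shift [-0.2328  0.0638 -0.0046] clock 3.7
```

```bash
python3 -m pendant '[[[0,0,-0.08],[-0.04,0.01,0],0],[[0,0,-0.16],[-0.08,0.02,0],0],[[0,0,-0.24],[-0.12,0.03,0],0],[[0,0,-0.3],[-0.16,0.044,0],0],[[0,0,-0.339],[-0.2,0.055,0],0],[[0,0,-0.339],[-0.233,0.064,0],0],[[0,0,-0.339],[-0.233,0.064,0],0],[[0,0,-0.339],[-0.233,0.064,0],0]]'
python3 - <<'E'
from h import *
go((.5415,.089,.28),(.025,-1))
E
```

```text
clock: 4.5
tool_pos: [0.5404, -0.0991, 0.323]
eef_rot: [0.717, -0.697, -0.002, 0.001]
contact_force: [-0.3, -0.1, -0.9]
opening: 0.677
turn [0.004 0.    0.002] shift [-0.188  -0.0064  0.043 ] clock 4.5
```

```bash
python3 -m pendant '[[[0,0,0],[-0.04,0,0],0],[[0,0,0],[-0.08,0,0],0],[[0,0,0],[-0.12,-0.003,0.01],0],[[0,0,0],[-0.16,-0.005,0.02],0],[[0,0,0],[-0.188,-0.005,0.04],0],[[0,0,0],[-0.188,-0.005,0.04],0],[[0,0,0],[-0.188,-0.005,0.04],0]]'
python3 - <<'E'
from h import *
from plant import r
go((.5415,.089,.074),(.025,-1))
cs=[]
for n in("side","top"):
    s=r.snapshot(n); cs.append(s["image"][:,:,::-1])
a=cv2.resize(cs[0][120:345,180:370],None,fx=2.1,fy=2.1,interpolation=3); b=cv2.resize(cs[1][150:375,140:330],None,fx=2.1,fy=2.1,interpolation=3)
cv2.imwrite("pics/hover2.png",np.hstack([a,b]))
E
```

```text
clock: 5.2
tool_pos: [0.5414, 0.0864, 0.2834]
eef_rot: [0.716, -0.699, -0.0, 0.002]
contact_force: [0.6, -0.8, -1.4]
opening: 0.676
turn [ 0.003 -0.002 -0.001] shift [-0.003  -0.0008  0.2094] clock 5.2
```

View pics/hover2.png

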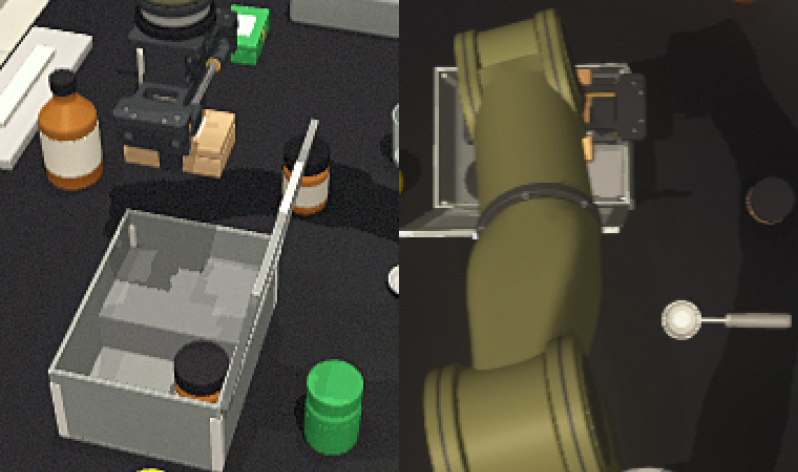

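Left: case held level above the shelf half, lid beside it, forearm above the lid. Descending in stages.

```bash
python3 -m pendant '[[[0,0,0],[-0.003,0,0.03],0],[[0,0,0],[-0.003,0,0.06],0],[[0,0,0],[-0.003,0,0.09],0],[[0,0,0],[-0.003,0,0.11],0],[[0,0,0],[-0.003,0,0.13],0],[[0,0,0],[-0.003,0,0.14],0],[[0,0,0],[-0.003,0,0.14],0],[[0,0,0],[-0.003,0,0.14],0]]'
python3 - <<'E'
from h import *
from plant import r
go((.5415,.089,.0755),(.025,-1))
s=r.snapshot("side");pickle.dump(s,open("side2.pkl","wb"))
cv2.imwrite("pics/low2.png",cv2.resize(s["image"][100:345,180:400,::-1],None,fx=2.4,fy=2.4,interpolation=3))
E
```

```text
clock: 6.1
tool_pos: [0.5426, 0.0902, 0.1454]
eef_rot: [0.715, -0.699, 0.001, -0.0]
contact_force: [-0.3, -0.1, -1.1]
opening: 0.677
turn [-0.001 -0.    -0.001] shift [0.0011 0.0013 0.0699] clock 6.1
```

View pics/low2.png

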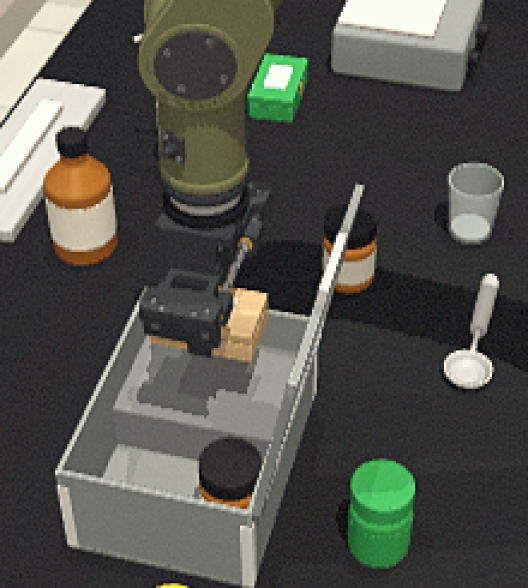

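Case hangs centred over the shelf, wrist well above the lid. Lowering to contact.

```bash
python3 -m pendant '[[[0,0,0],[0.001,0.001,0.02],0],[[0,0,0],[0.001,0.001,0.04],0],[[0,0,0],[0.001,0.001,0.052],0],[[0,0,0],[0.001,0.001,0.06],0],[[0,0,0],[0.001,0.001,0.064],0],[[0,0,0],[0.001,0.001,0.067],0],[[0,0,0],[0.001,0.001,0.067],0]]'
```

```text
clock: 6.85
tool_pos: [0.5411, 0.0899, 0.0779]
eef_rot: [0.716, -0.698, 0.0, -0.0]
contact_force: [-1.0, 0.8, -1.3]
opening: 0.677
```

```bash
python3 -m pendant '[[[0,0,0],[0,0,0.002],0],[[0,0,0],[0,0,0.004],0],[[0,0,0],[0,0,0.004],0]]'
```

```text
clock: 7.15
tool_pos: [0.5414, 0.09, 0.0755]
eef_rot: [0.716, -0.698, 0.001, -0.001]
contact_force: [-2.3, 0.3, 13.1]
opening: 0.678
```

```bash
python3 -m pendant '[[[0,0,0],[0,0,-0.001],0.78],[[0,0,0],[0,0,-0.001],0.78],[[0,0,0],[0,0,-0.001],0.78],[[0,0,0],[0,0,-0.001],0.78]]'
python3 -m pendant '[[[0,0,0],[0,0,-0.01],0.78],[[0,0,0],[0,0,-0.03],0.78],[[0,0,0],[0,0,-0.06],0.78],[[0,0,0],[0,0,-0.1],0.78],[[0,0,0],[0,0,-0.15],1],[[0,0,0],[0,0,-0.2],1],[[0,0,0],[0,0,-0.2],1],[[0,0,0],[0,0,-0.2],1]]'
python3 - <<'E'
from h import *
go((.464,-.157,.20),(.025,-1))
E
```

```text
clock: 7.55
tool_pos: [0.5409, 0.0899, 0.0746]
eef_rot: [0.716, -0.698, 0.0, 0.0]
contact_force: [-0.9, 0.0, 0.0]
opening: 0.785
clock: 8.35
tool_pos: [0.5413, 0.0899, 0.2762]
eef_rot: [0.716, -0.698, 0.001, -0.001]
contact_force: [0.5, -0.2, -1.0]
opening: 1.002
turn [-0.003  0.001 -0.   ] shift [0.245  0.0836 0.0759] clock 8.35
```

```bash
python3 -m pendant '[[[0,0,0],[0.045,0,0],1],[[0,0,0],[0.09,0,0],1],[[0,0,0],[0.135,0,0],1],[[0,0,0],[0.18,0.02,0],1],[[0,0,0],[0.22,0.05,0.02],1],[[0,0,0],[0.245,0.083,0.05],1],[[0,0,0],[0.245,0.083,0.075],1],[[0,0,0],[0.245,0.083,0.075],1],[[0,0,0],[0.245,0.083,0.075],1]]'
python3 - <<'E'
from h import *
from plant import r
go((.464,-.157,.061),(.025,-1))
s=r.snapshot("side");cs=r.snapshot("top")
a=s["image"][120:330,190:380,::-1]; b=cs["image"][150:360,140:350,::-1]
cv2.imwrite("pics/jarh.png",cv2.resize(np.hstack([a,b]),None,fx=2,fy=2,interpolation=3))
E
```

```text
clock: 9.25
tool_pos: [0.4639, -0.1563, 0.1991]
eef_rot: [0.716, -0.698, -0.001, 0.0]
contact_force: [0.0, 0.1, -0.1]
opening: 1.001
turn [0.002 0.001 0.001] shift [ 0.0009 -0.0003  0.1381] clock 9.25
```

View pics/jarh.png

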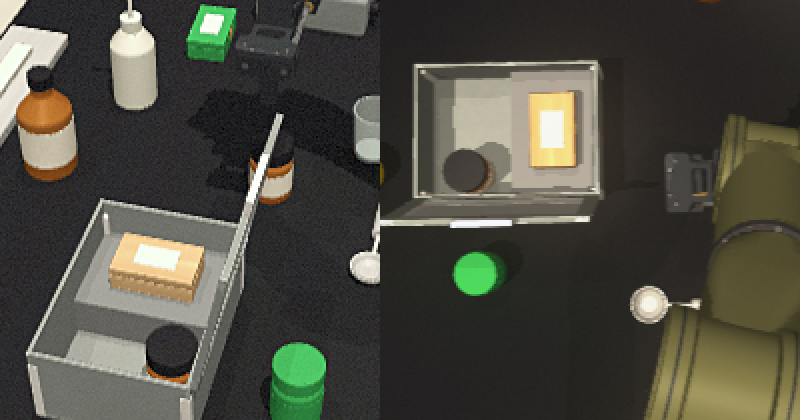

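The case lies flat and aligned in the shelf half (right crop 552,130). Now the jar.

```bash
python3 -m pendant '[[[0,0,0],[0.001,0,0.04],1],[[0,0,0],[0.001,0,0.08],1],[[0,0,0],[0.001,0,0.11],1],[[0,0,0],[0.001,0,0.13],1],[[0,0,0],[0.001,0,0.138],1],[[0,0,0],[0.001,0,0.138],1]]' && python3 -m pendant '[[[0,0,0],[0,0,0],0],[[0,0,0],[0,0,0],0],[[0,0,0],[0,0,0],0],[[0,0,0],[0,0,0],0],[[0,0,0],[0,0,0],0],[[0,0,0],[0,0,0],0]]' 30
python3 -m pendant '[[[0,0,0],[0,0,-0.01],0],[[0,0,0],[0,0,-0.03],0],[[0,0,0],[0,0,-0.06],0],[[0,0,0],[0,-0.03,-0.1],0],[[0,0,0],[0,-0.06,-0.14],0],[[0,0,0],[0,-0.09,-0.18],0],[[0,0,0],[0,-0.11,-0.21],0],[[0,0,0],[0,-0.11,-0.23],0],[[0,0,0],[0,-0.11,-0.23],0]]'
python3 - <<'E'
from h import *
go((.5735,.2085,.29),(.025,-1))
E
```

```text
clock: 9.95
tool_pos: [0.4649, -0.1574, 0.0616]
eef_rot: [0.716, -0.698, 0.0, -0.0]
contact_force: [-0.6, 0.6, 0.5]
opening: 0.999
clock: 10.55
tool_pos: [0.4645, -0.1578, 0.0623]
eef_rot: [0.716, -0.698, 0.0, -0.0]
contact_force: [-0.6, 2.4, 6.6]
opening: 0.651
clock: 11.45
tool_pos: [0.5754, -0.1558, 0.2945]
eef_rot: [0.716, -0.698, 0.002, -0.001]
contact_force: [-0.7, 0.3, -3.0]
opening: 0.644
turn [-0.005 -0.002 -0.   ] shift [-0.3643 -0.0071  0.004 ] clock 11.45
```

```bash
python3 -m pendant '[[[0,0,0],[-0.045,0,0],0],[[0,0,0],[-0.09,0,0],0],[[0,0,0],[-0.135,0,0],0],[[0,0,0],[-0.18,0,0],0],[[0,0,0],[-0.225,-0.003,0],0],[[0,0,0],[-0.27,-0.005,0],0],[[0,0,0],[-0.315,-0.007,0],0],[[0,0,0],[-0.345,-0.007,0],0],[[0,0,0],[-0.364,-0.007,0],0],[[0,0,0],[-0.364,-0.007,0],0]]'
python3 -m pendant '[[[0,0,0],[0,0,0.03],0],[[0,0,0],[0,0,0.06],0],[[0,0,0],[0,0,0.08],0],[[0,0,0],[0,0,0.09],0],[[0,0,0],[0,0,0.09],0],[[0,0,0],[0,0,0.09],0]]'
python3 - <<'E'
from h import *
from plant import r
go((.5735,.2085,.068),(.025,-1))
s=r.snapshot("side");cs=r.snapshot("top")
a=s["image"][150:350,180:370,::-1]; b=cs["image"][150:350,130:340,::-1]
cv2.imwrite("pics/jarp.png",cv2.resize(np.hstack([a,b]),None,fx=2,fy=2,interpolation=3))
E
```

```text
clock: 12.45
tool_pos: [0.5695, 0.2122, 0.2897]
eef_rot: [0.718, -0.696, -0.002, 0.001]
contact_force: [-0.7, -0.3, -3.4]
opening: 0.649
clock: 13.05
tool_pos: [0.5724, 0.2079, 0.2022]
eef_rot: [0.715, -0.699, 0.0, -0.0]
contact_force: [0.3, -0.3, -1.8]
opening: 0.646
turn [-0.001 -0.    -0.001] shift [-0.0006 -0.001   0.1342] clock 13.05
```

View pics/jarp.png

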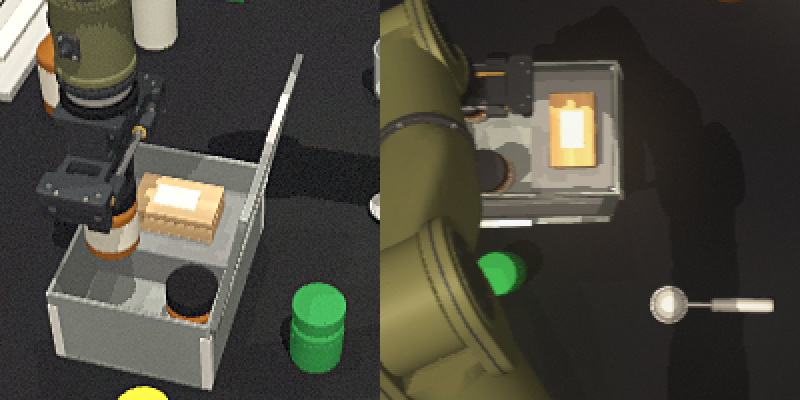

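Jar hangs over the free part of the well, clear of the packed jar. Lowering.

```bash
python3 -m pendant '[[[0,0,0],[0,0,0.02],0],[[0,0,0],[0,0,0.04],0],[[0,0,0],[0,0,0.06],0],[[0,0,0],[0,0,0.08],0],[[0,0,0],[0,0,0.1],0],[[0,0,0],[0,0,0.115],0],[[0,0,0],[0,0,0.124],0],[[0,0,0],[0,0,0.13],0],[[0,0,0],[0,0,0.13],0]]' && python3 -m pendant '[[[0,0,0],[0,0,0.003],0],[[0,0,0],[0,0,0.006],0],[[0,0,0],[0,0,0.006],0]]'
```

```text
clock: 14.05
tool_pos: [0.572, 0.2087, 0.0715]
eef_rot: [0.716, -0.698, -0.0, 0.0]
contact_force: [-0.2, -0.1, -2.6]
opening: 0.646
clock: 14.35
tool_pos: [0.5733, 0.2096, 0.0679]
eef_rot: [0.716, -0.698, 0.001, -0.002]
contact_force: [-1.1, 0.0, 8.6]
opening: 0.644
```

```bash
python3 -m pendant '[[[0,0,0],[0,0,-0.001],0.75],[[0,0,0],[0,0,-0.001],0.75],[[0,0,0],[0,0,-0.001],0.75],[[0,0,0],[0,0,-0.001],0.75]]'
python3 -m pendant '[[[0,0,0],[0,0,-0.01],0.75],[[0,0,0],[0,0,-0.03],0.75],[[0,0,0],[0,0,-0.06],0.75],[[0,0,0],[0,0,-0.1],0.5],[[0,0,0],[0,0,-0.15],0],[[0,0,0],[0,0,-0.2],0],[[0,0,0],[0,0,-0.25],0],[[0,0,0],[0.06,0,-0.28],0],[[0,0,0],[0.06,0,-0.28],0],[[0,0,0],[0.06,0,-0.28],0]]'
python3 - <<'E'
from h import *
from plant import r
print(r.get_state()["q"])
s=r.snapshot("side");cs=r.snapshot("top");pickle.dump(s,open("side3.pkl","wb"));pickle.dump(cs,open("top3.pkl","wb"))
a=s["image"][150:350,180:370,::-1]; b=cs["image"][150:350,130:340,::-1]
cv2.imwrite("pics/packed.png",cv2.resize(np.hstack([a,b]),None,fx=2,fy=2,interpolation=3))
E
```

```text
clock: 14.75
tool_pos: [0.5721, 0.2086, 0.0667]
eef_rot: [0.716, -0.698, 0.0, -0.0]
contact_force: [0.4, 0.4, -0.0]
opening: 0.755
clock: 15.75
tool_pos: [0.5743, 0.1449, 0.3484]
eef_rot: [0.714, -0.7, 0.002, -0.0]
contact_force: [0.4, 0.4, 0.1]
opening: 0.139
[-0.30312335  0.53461125 -0.03961606  1.53459902  0.02568795  1.07062447
 -1.90163653]
```

View pics/packed.png

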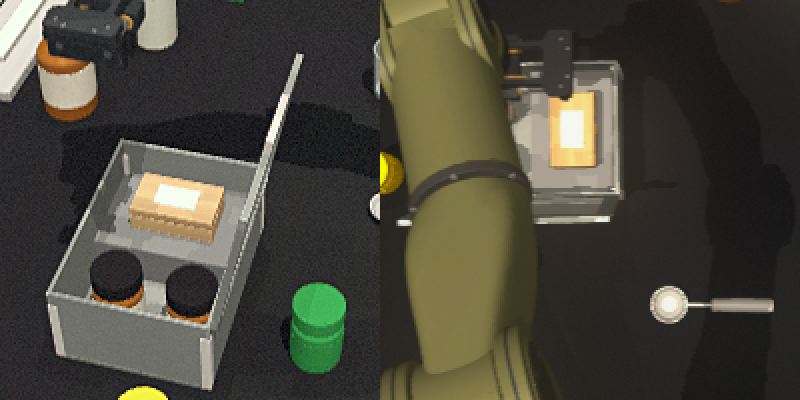

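Both jars stand in the well, case flat on the shelf. Now working out the lid angle and the closing arc.

```bash
python3 - <<'E'
from h import *
c=np.array([.540,.149,0]);Y=np.array([.025,-1,0]);X=np.array([-1,-.025,0])
W=lambda x,y,z:c+X*x+Y*y+np.array([0,0,z])
for th in np.arange(1.5,2.11,.1):
    f=lambda y,d=.18,h=0:W(.09-d*np.cos(th)+h*np.sin(th),y,.11+d*np.sin(th)+h*np.cos(th))
    print(th.round(2),"side corner+y",proj("side",f(.1225)).round(),"top tab ends",proj("top",f(-.035,.199)).round(),proj("top",f(.035,.199)).round(),"world",f(0,.199).round(3))
E
```

```text
1.5 side corner+y [329.  82.] top tab ends [ 95. 207.] [187. 205.] world [0.464 0.147 0.309]
1.6 side corner+y [353.  86.] top tab ends [ 95. 233.] [187. 232.] world [0.444 0.147 0.309]
1.7 side corner+y [378.  91.] top tab ends [ 95. 260.] [187. 258.] world [0.424 0.146 0.307]
1.8 side corner+y [402.  99.] top tab ends [ 96. 286.] [188. 284.] world [0.405 0.146 0.304]
1.9 side corner+y [426. 108.] top tab ends [ 97. 311.] [189. 310.] world [0.386 0.145 0.298]
2.0 side corner+y [449. 119.] top tab ends [ 99. 336.] [190. 334.] world [0.367 0.145 0.291]
2.1 side corner+y [470. 131.] top tab ends [101. 359.] [192. 357.] world [0.35  0.144 0.282]
```

```bash
python3 -m pendant '[[[0,0,0],[0,0,-0.03],0],[[0,0,0],[-0.03,0.04,-0.04],0],[[0,0,0],[-0.05,0.08,-0.04],0],[[0,0,0],[-0.075,0.12,-0.04],0],[[0,0,0],[-0.075,0.16,-0.04],0],[[0,0,0],[-0.075,0.19,-0.04],0],[[0,0,0],[-0.075,0.2,-0.04],0],[[0,0,0],[-0.075,0.2,-0.04],0],[[0,0,0],[-0.075,0.2,-0.04],0]]'
python3 - <<'E'
from h import *
from plant import r
print(r.get_state()["q"].round(2))
go((.375,.22,.262),(.025,-1))
E
```

```text
clock: 16.75
tool_pos: [0.3726, 0.2193, 0.3863]
eef_rot: [0.716, -0.698, 0.0, -0.0]
contact_force: [0.7, -0.2, -0.5]
opening: 0.005
[-0.57  0.25 -0.09  1.89  0.03  1.   -2.22]
turn [-0. -0.  0.] shift [-0.0006 -0.0024  0.1244] clock 16.75
```

```bash
python3 -m pendant '[[[0,0,0],[0,0,0.03],0],[[0,0,0],[0,0,0.06],0],[[0,0,0],[0,0,0.09],0],[[0,0,0],[0,0,0.11],0],[[0,0,0],[0,0,0.124],0],[[0,0,0],[0,0,0.124],0],[[0,0,0],[0,0,0.124],0]]'
python3 - <<'E'
from h import *
from plant import r
s=r.snapshot("side");cs=r.snapshot("top")
a=s["image"][110:330,180:390,::-1]; b=cs["image"][150:370,130:320,::-1]
cv2.imwrite("pics/lid1.png",cv2.resize(np.hstack([a,b]),None,fx=2,fy=2,interpolation=3))
E
```

```text
clock: 17.45
tool_pos: [0.3728, 0.2188, 0.2625]
eef_rot: [0.715, -0.699, 0.0, 0.0]
contact_force: [-0.4, 0.3, -0.1]
opening: 0.003
```

View pics/lid1.png

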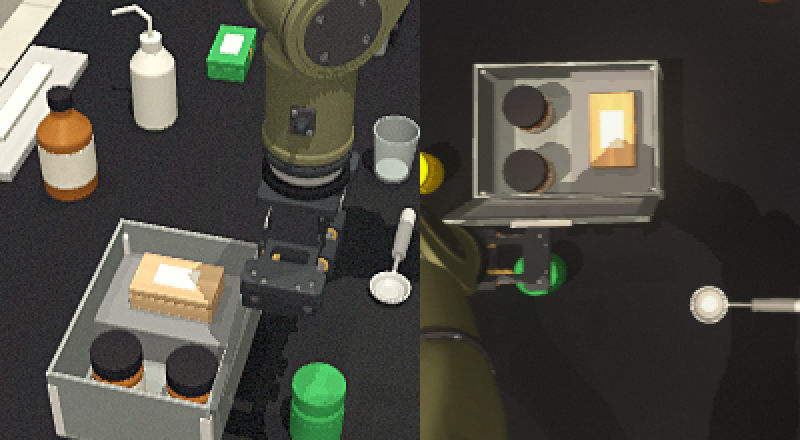

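Gripper is behind the lid (left crop ~285,270), clear. Computing arc waypoints.

```bash
python3 - <<'E'
from h import *
d=.15
for th in np.arange(1.5,-.01,-.1):
    x=.45+d*np.cos(th)-.008*np.sin(th)-.009;z=.11+d*np.sin(th)+.008*np.cos(th)+.008
    print(round(th,2),"ty %.3f tz %.3f"%(-(x-.373),-(z-.262)))
E
python3 -m pendant '[[[0,0,0],[0,-0.01,0],0],[[0,0,0],[0,-0.02,0],0],[[0,0,0],[0,-0.03,0],0],[[0,0,0],[0,-0.04,0],0],[[0,0,0],[0,-0.05,0],0],[[0,0,0],[0,-0.06,0],0],[[0,0,0],[0,-0.07,0],0],[[0,0,0],[0,-0.07,0],0]]'
```

```text
1.5 ty -0.071 tz -0.006
1.4 ty -0.086 tz -0.005
1.3 ty -0.100 tz -0.003
1.2 ty -0.115 tz 0.001
1.1 ty -0.129 tz 0.007
1.0 ty -0.142 tz 0.013
0.9 ty -0.155 tz 0.022
0.8 ty -0.167 tz 0.031
0.7 ty -0.178 tz 0.041
0.6 ty -0.187 tz 0.053
0.5 ty -0.196 tz 0.065
0.4 ty -0.203 tz 0.078
0.3 ty -0.209 tz 0.092
0.2 ty -0.213 tz 0.106
0.1 ty -0.216 tz 0.121
-0.0 ty -0.218 tz 0.136
clock: 18.35
tool_pos: [0.4435, 0.2204, 0.2626]
eef_rot: [0.715, -0.699, 0.0, -0.001]
contact_force: [-0.1, 0.7, 0.0]
opening: 0.002
```

```bash
python3 -m pendant '[[[0,0,0],[0,-0.015,-0.004],0],[[0,0,0],[0,-0.03,-0.003],0],[[0,0,0],[0,-0.045,0.001],0],[[0,0,0],[0,-0.059,0.007],0],[[0,0,0],[0,-0.072,0.013],0],[[0,0,0],[0,-0.085,0.022],0],[[0,0,0],[0,-0.097,0.031],0]]'
python3 -c "
from h import *;go((.55,.22,.221),(.025,-1))"
```

```text
clock: 19.05
tool_pos: [0.54, 0.223, 0.231]
eef_rot: [0.716, -0.698, 0.0, -0.0]
contact_force: [-0.9, 0.9, 1.4]
opening: 0.006
turn [-0.001  0.    -0.   ] shift [ 0.0033 -0.01    0.01  ] clock 19.05
```

```bash
python3 -m pendant '[[[0,0,0],[0,-0.011,0.01],0],[[0,0,0],[0,-0.02,0.022],0],[[0,0,0],[0,-0.029,0.034],0],[[0,0,0],[0,-0.036,0.047],0],[[0,0,0],[0,-0.042,0.061],0],[[0,0,0],[0,-0.046,0.075],0],[[0,0,0],[0,-0.049,0.088],0],[[0,0,0],[0,-0.05,0.096],0],[[0,0,0],[0,-0.05,0.1],0],[[0,0,0],[0,-0.05,0.1],0]]'
```

```text
clock: 20.05
tool_pos: [0.5879, 0.2238, 0.131]
eef_rot: [0.716, -0.698, -0.0, 0.001]
contact_force: [-0.2, 0.5, 0.2]
opening: 0.005
```

```bash
python3 -m pendant '[[[0,0,0],[0,0,0.002],0],[[0,0,0],[0,0,0.004],0],[[0,0,0],[0,0,0.006],0],[[0,0,0],[0,0,0.007],0],[[0,0,0],[0,0,0.007],0]]'
```

```text
clock: 20.55
tool_pos: [0.5889, 0.2242, 0.1264]
eef_rot: [0.716, -0.698, 0.0, -0.001]
contact_force: [-2.9, -0.9, 11.4]
opening: 0.003
```

```bash
python3 -m pendant '[[[0,0,0],[0,0,0.001],0],[[0,0,0],[0,0,0.002],0],[[0,0,0],[0,0,0.002],0]]'; python3 -m pendant '[[[0,0,0],[0,0,-0.01],0],[[0,0,0],[0,0,-0.04],0],[[0,0,0],[0,0,-0.08],0],[[0,0,0],[0,0,-0.12],0],[[0,0,0],[0.04,0,-0.16],0],[[0,0,0],[0.08,0,-0.2],0],[[0,0,0],[0.12,0,-0.2],0],[[0,0,0],[0.16,0,-0.2],0],[[0,0,0],[0.21,0,-0.2],0],[[0,0,0],[0.26,0,-0.2],0]]'; python3 -m pendant '[[[0,0,0],[0.05,0,0],0],[[0,0,0],[0.1,0,0],0],[[0,0,0],[0.15,0,0],0],[[0,0,0],[0.15,0,0],0],[[0,0,0],[0.15,0,0],0]]'
python3 - <<'E'
from h import *
from plant import r
s=r.snapshot("side");cs=r.snapshot("top")
a=s["image"][170:350,180:370,::-1]; b=cs["image"][150:330,130:320,::-1]
cv2.imwrite("pics/end.png",cv2.resize(np.hstack([a,b]),None,fx=2.1,fy=2.1,interpolation=3))
E
```

```text
clock: 20.85
tool_pos: [0.5889, 0.2242, 0.1262]
eef_rot: [0.716, -0.698, 0.0, -0.001]
contact_force: [-6.9, -2.3, 22.9]
opening: 0.006
clock: 21.85
tool_pos: [0.5948, -0.0373, 0.3231]
eef_rot: [0.716, -0.698, 0.0, -0.0]
contact_force: [0.5, 0.3, 0.3]
opening: 0.003
clock: 22.35
tool_pos: [0.5982, -0.1874, 0.3225]
eef_rot: [0.715, -0.7, -0.0, 0.0]
contact_force: [0.4, 1.2, -0.6]
opening: 0.003
```

View pics/end.png

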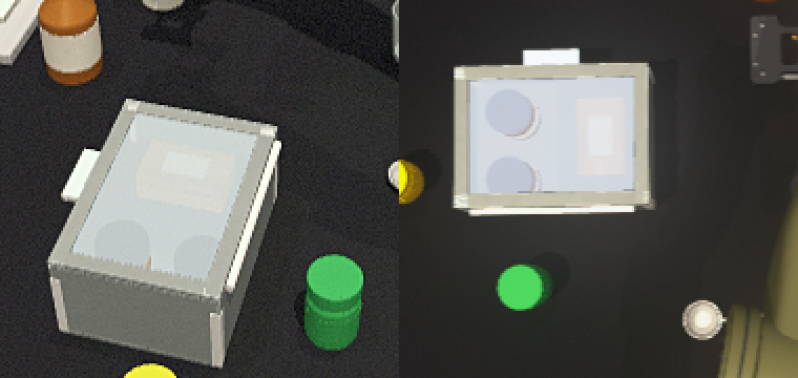

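The lid lies flush on the rim, with both jars upright and the case flat under the pane. Handing in.

```bash
python3 -c "
from plant import r
print(r.finish_job())"
```

```text
the job is handed in; nothing more can be done
None
```

The slide case and the amber jar are packed in the carrier, the lid is shut, and I handed the job in at about 22.5 s of the 72 s allowed. The handing-in call gives no verdict.

- **Packing:** I set the case flat on the raised shelf and the jar upright in the well beside the other one. Both were lowered until the tool felt the floor before I released them.
- **Lid:** I eased it down from behind with the closed fingertips at about 1 rad/s. It met a hard stop with the fingertips at z ≈ 118 mm, the height of a shut lid's outer face, and stayed there as the force rose from 11 to 23 N. I inferred the lid angle from that and from the last pictures, since I could not read it directly.
- **Last checks:** The final pictures show the lid flush on the rim, both jars upright, the case flat under the pane, and the arm clear of everything. The tall bottle, wash bottle and beaker were still standing in the last pictures that showed them in full.
- **Disagreement:** The two cameras differed by up to about 8 mm on the carrier and packed-jar positions. I used averages, which left enough clearance.

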